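# Lift a freshly sprayed model tank off its stand with tongs

### The arm

A 7-joint arm with a two-finger parallel gripper is mounted at the origin on the work surface. World frame = base frame: x ahead of the robot, y to its left, z up, the work surface at z = 0. Lengths are in m, angles in degrees, forces in N, time in s.
With the tool pointing down it reaches from about 0.425 to 0.875 m from the base axis. Payload 4.7 kg.
Tool frame: the origin (TCP) lies midway between the tips of the shut fingers; the grasp point (between the pads) lies 19 mm behind it; z points along the fingers, y is the line along which they close (so a half turn about z gives the same grasp; the last joint's range is limited). The gripper opens to 87 mm and grips with 3 to 60 N. Pads are 19 mm wide; open, the fingers measure 117 mm over their backs; the gripper's body (75 mm by 190 mm) begins 51 mm behind the grasp point.
Start: joints at [73.917, 18.392, -4.016, 83.108, 1.295, 78.541, -3.26], TCP at [0.189, -0.622, 0.184] pointing down, gripper open.
Joint ranges: [-163.93, 163.93], [-17.29, 119.83], [-79.2, 71.16], [3.27, 140.29], [-89.18, 269.18], [5.43, 117.66], [-154.24, 154.24]. Speed limits (degrees/s): [147.25, 147.25, 180, 180, 180, 180, 180].

### API

Orientations are given as [roll, pitch, yaw] about the fixed x, y, z axes, in that order (R = Rz(yaw) Ry(pitch) Rx(roll)).
In Python, from cell import env, viewer, boxes_of, masks_of gives the robot as it stands. The module is installed in compiled form; this text tells all that it offers.
- The arm moves only by the tool apply_moves, never from a script. Its argument "moves" is a list of rows, each a list of 7 numbers: the shift along the tool's x, y, z scaled (see below), then the turn, a rotation vector about the tool's x, y, z scaled (see below), then the opening, from 0 (shut) to 1 (fully open). A call has 1 to 20 rows; each row is the pose to reach, as a shift and turn from the pose commanded when the call began, along the tool's axes at that moment; what a row does not reach only later rows make up. The controller multiplies each number of a shift by 0.2 m and each number of a turn by 1.5 rad. A row lasts 1/10 s, in which the tool goes at most 50 mm and 8.59 degrees, less where a joint would pass 70% of its speed; a pose out of reach is approached as far as the arm can. A call with a number of a shift or a turn outside -1 to 1 is refused whole. A call with a gripper value outside its range is refused whole. The fingers move at their own pace and stop on an object; "grip_force" is the grip in N (left out, the last holds). Time passes only in rows, so rows that repeat a pose let the fingers close. It gives the time, the measured TCP pose, the force, the opening and the grip force at its end, in the units of the state.
- env.get_obs(): the state, without advancing time (a new reading comes with each control period).
- viewer.read_camera(name): name is "scene" or "top" or "wrist"; returns the picture (420x560x3 uint8, red, green, blue); there is no depth.
- viewer.get_calibration(name): a dict with "fov_y" (degrees; the focal length in pixels is half the picture's height over the tangent of half this angle, whatever the lens; pixels are square), "cx", "cy" (the principal point, pixels), "position" and "orientation" of the camera in the world. Camera axes: x right, y up, looking along -z (the intrinsics and any distortion apply to the point x, -y, -z); pixel columns grow to the right and rows downward; lengths in m; the calibration is good to about 2 mm. A picture is of the moment at which its call begins: read the wrist's pose just before it. get_calibration takes no time and is no camera call; for the wrist camera it gives the pose at the moment of the call.
- env.sign_off(): hands the job in; it is judged then, once.
Trained networks look in the newest picture that a camera, given by its name, has taken for a name from the list of things; names that differ only in an ending like _2 or _b are one class to them, and where a whole thing is asked for, a point or a joint stands for the part that bears it (a point fixed in the world has none). Each returns a list of dicts, best first, with "conf" (0 to 1); they miss things now and then, are a little off and sometimes report something else, mostly with a low value. They report only what shows in the picture. A call takes as long as a camera call. They do not tell look-alikes from the thing itself.
- boxes_of(camera, target): "location" ([column, row] in pixels, amid what is visible of it).
- masks_of(camera, target): "pixels" (420x560 bool, what is visible of it) and "location" ([column, row] in pixels, amid what is visible of it).
The state is a dict: "time_s": time; "qpos": joint angles; "joint_velocities": joint speeds; "effort": joint torques, N m; "tool_pos": TCP position; "tool_rot": TCP orientation; "force": force on the tool from outside, world axes, zero at the start; "wrist_torque": the same for the moment, N m; "grip_width": finger opening in m; "grasp_force": force on a finger pad.
Only numpy, scipy, OpenCV 4.12 (cv2) and the standard library are available. Lean on these libraries where they do the work, as an engineer would, in place of code of your own. Each camera call takes 0.05 s, during which the arm holds its last target. There are 200 camera calls.

### The job

The little storage tank on the round stand in the spray bay has wet paint. Pull the overspray panel up out of the bay's grooved posts by its wooden bar, stand it fully down in the middle of the wooden rack's slot and let go of it, then pick up the spring tongs, close them on the tank and lift it, upright, until its underside is at least 6 cm above the round stand. Finish while still holding it there in the tongs, clear of everything else; never touch the tank with the gripper, do not tip it over, and leave the other things on the bench where they are.

Things in the scene. Friction and masses are not known exactly. Their poses are not given: they have to be found in the camera images.
- bay: Fixed white board spray bay 150 x 170 mm, open at top and far side. Origin on the bench under the centre of its round stand (90 mm across, top 30 mm above the bench, does not turn); x points into the bay away from the posts. Sides at y = +-80 mm, 63 mm high. Two grooved posts at x = -60, tops 95 mm above the bench, 114 mm clear between; grooves 8 mm wide, open on top, hold the panel's edges.
- panel: Overspray panel: upright sheet 5 mm thick (x), 130 wide (y), 108 mm high, about 90 g, with a dark wooden bar on top 10 mm thick (x), 60 long (y), 104 to 126 mm above the lower edge. Origin at the middle of the lower edge, z up. Starts in the bay's grooves, lower edge 8 mm above the bench; must rise 90 mm to be out.
- panel_bar (a point): Centre of the panel's wooden bar, 115 mm above its lower edge; same axes as the panel.
- rack: Fixed wooden rack, base 80 x 120 mm, with one slot along its y, open at both ends: 10 mm wide (x), 110 long, floor 6 mm above the bench, walls up to 46 mm, then lips flaring out up to 58 mm. Origin on the bench under the slot's middle. The panel overhangs both ends by 10 mm, as meant. Stands left or right of the bay, the tongs on the other side.
- tongs: Spring tongs lying on edge on the bench, two steel arms that open sideways, 290 mm long, 100 g. Origin on the bench under the grip point (near the centre of mass); x points to the tips, y across the arms, z up. Hinge block at x = -124 mm. Sprung open with about 5 N at the pads when free, 7 N when closed on 30 mm; squeeze beyond that reaches the tips times 0.46.
- tongs_tip (a point): Point midway between the tip blades, at x = 140, y = 0, z = 17 mm of the tongs. Flat blades 34 mm long (x 123 to 157), 26 mm high (z 4 to 30); free gap between them 63 mm, outside width about 71 mm. Each mm of closing at the pads closes this gap by 2.2 mm.
- tongs_grip (a point): Point midway between the dark wooden pads on the outside of the arms, where they are squeezed; at x = 0, z = 17 mm of the tongs. Pads 60 mm long (x), 34 mm high (z 0 to 34), 55 mm wide overall when free, 40 mm when the tips hold a 30 mm thing (arms then parallel). Axes as the tongs.
- jaw_left: The tongs' arm on its +y side; origin at the hinge (x = -120 mm).
- jaw_right: The tongs' arm on its -y side; origin at the hinge.
- tank: Freshly sprayed model storage tank, plain grey upright cylinder 30 mm in diameter, straight sides up to 46 mm, shallow cone top with a small hatch, 55 mm high in all, about 45 g. Stands on the bay's round stand, up to 12 mm off its centre. Origin at the centre of its underside, z up.
- tank_mid (a point): On the tank's axis, 25 mm above its underside.
- jar1: Bystander: small paint jar, 44 mm across, 60 mm high, near the bay's left far side; origin under its centre.
- jar2: Bystander: the same jar, near the bay's right far side.
- can: Bystander: can 66 mm across, 110 mm high, far left; origin under its centre.
- wagon: Bystander: model tank wagon 100 x 30 x 47 mm lying along x at the far left; origin under its centre.
- hut: Bystander: model brick hut 68 x 60 x 60 mm, far right; origin under its centre.
- brush: Bystander: brush lying at the left edge.
- screwdriver: Bystander: screwdriver lying at the right edge.
Mind the look-alikes: they are no part of the job. Of the things that look like the panel, the middle-sized one is meant.

How it is judged (in metres and radians):
On the way, in this order (a step that is already met when the one before it is completed fails the run):
1. the panel stands fully down in the rack's slot, released (z of panel in the frame of rack below 0.012 m and x of panel in the frame of rack between -0.008 and 0.008 m and y of panel in the frame of rack between -0.025 and 0.025 m and angle between panel's own z axis and vertical below 0.25 rad and contact force between the fingers and panel below 0.1 N and height (world z) of tank below 0.036 m), for 0.2 s.
2. the tongs are lifted off the bench in the gripper, the tank still on its stand (contact force between the fingers and tongs above 1 N and height (world z) of tongs_grip above 0.03 m and height (world z) of tank below 0.036 m), for 0.2 s.
At the end, for the whole second after the job is handed in: Gripper holds the tongs clear of bay and bench; both jaws press the tank, hanging still, underside over 58 mm above the stand, tilt under 20 deg, touching nothing else; panel down in the rack slot (within 6 mm of its floor, 8 mm across, 25 mm along, tilt under 14 deg), not touched (height (world z) of tank above 0.088 m and angle between tank's own z axis and vertical below 0.35 rad and contact force between each of jaw_left, jaw_right and tank above 0.5 N and contact force between each of tank, tongs and bay below 0.1 N and contact force between tank and the arm below 0.1 N and contact force between tank and the fingers below 0.1 N and contact force between the fingers and tongs above 1 N and height (world z) of tongs above 0.04 m and linear speed of tank below 0.03 m/s and z of panel in the frame of rack below 0.012 m and x of panel in the frame of rack between -0.008 and 0.008 m and y of panel in the frame of rack between -0.025 and 0.025 m and angle between panel's own z axis and vertical below 0.25 rad and contact force between the arm and panel below 0.1 N); the arm keeps its last pose, push and grip.
It fails at once if the gripper or arm touches the wet tank (contact force between any of the fingers, the arm and tank above 0.3 N).
It fails at once if the tank is tipped over (angle between tank's own z axis and vertical above 0.7 rad).
It fails at once if a bystander is shifted by more than 3 cm (distance of any of jar1, jar2, can, wagon, hut, brush, screwdriver from where it was at the start of the episode above 0.03 m).
It also fails if it takes over 64 s, if anything falls off the work surface, if the arm or the gripper's body presses on something with over 40 N, if the wrist force passes 120 N, or if a joint passes its speed limit or range.

## Working session

There is one attempt and no reset: what is moved stays moved. The work goes in short steps, Python scripts to look and compute and a tool call to move; the robot and the scene stay as the last step left them, time stands still between calls to the robot, and variables do not carry over. Pictures are saved under pics/ and viewed, at most 10 in all, crops included, and the job is handed in when it is done.

Besides the shell and the picture viewer there is one more tool, called after ">>>" as name([rows], argument=value, ...), one row to a line, values as JSON. apply_moves: Moves the arm, as the interface text tells. Shifts and turns lie within -1 to 1; 1 stands for 0.2 m of shift or 1.5 rad of turn. Its arguments: {"type":"object","properties":{"moves":{"type":"array","items":{"type":"array","items":{"type":"number","minimum":-1,"maximum":1}}},"grip_force":{"type":"number"}},"required":["moves"]}

```bash
mkdir -p pics; cat > h.py <<'E'
import numpy as np, cv2
from cell import env, viewer, boxes_of, masks_of
from scipy.spatial.transform import Rotation as R
def cal(n):
    return viewer.get_calibration(n)
def rot(c):
    o=np.array(c["orientation"],float)
    if o.shape==(3,3): return o
    if o.size==4: return R.from_quat(o).as_matrix()
    return R.from_euler('xyz',o,degrees=True).as_matrix()
def ray(c,px):
    f=210/np.tan(np.radians(c["fov_y"])/2)
    d=np.array([(px[0]-c["cx"])/f,-(px[1]-c["cy"])/f,-1.0])
    return rot(c)@d
def at_z(c,px,z):
    p=np.array(c["position"]);d=ray(c,px); return p+d*(z-p[2])/d[2]
def proj(c,X):
    f=210/np.tan(np.radians(c["fov_y"])/2)
    q=(np.atleast_2d(X)-np.array(c["position"]))@rot(c)
    return np.c_[c["cx"]+f*q[:,0]/-q[:,2], c["cy"]-f*q[:,1]/-q[:,2]]
E
python3 - <<'E'
from h import *
o=env.get_obs(); print({k:np.round(o[k],3).tolist() for k in o})
ims=[]
for n in ["scene","top"]:
    im=viewer.read_camera(n); print(n,cal(n)); cv2.imwrite(f"pics/{n}0.png",cv2.cvtColor(im,4))
    for t in ["bay","panel","panel_bar","rack","tongs","tongs_tip","tongs_grip","tank","jar1","can","hut","wagon"]:
        print(n,t,[(np.round(b["location"]).tolist(),round(b["conf"],2)) for b in boxes_of(n,t)])
E
```

```text
{'time_s': 0.0, 'qpos': [73.918, 18.441, -4.015, 83.177, 1.296, 78.541, -3.259], 'joint_velocities': [-0.006, 0.025, -0.018, 0.069, -0.104, -0.069, 0.029], 'effort': [-0.0, -49.129, -0.404, -31.254, -0.064, 0.044, 0.0], 'tool_pos': [0.189, -0.621, 0.183], 'tool_rot': [-179.887, 0.007, 16.893], 'force': [-1.298, -0.147, -0.062], 'wrist_torque': [-0.046, 0.04, 0.018], 'grasp_force': 0.0, 'grip_width': 0.087}
scene {'fov_y': 57.57447265033359, 'cx': 277.33593158732293, 'cy': 206.84674121906357, 'position': array([ 0.96282412, -0.69698726,  0.75021193]), 'orientation': array([ 5.23802664e+01, -1.31977230e-02,  3.52455327e+01])}
scene bay [([340.0, 247.0], 0.6)]
scene panel [([270.0, 137.0], 0.95), ([327.0, 218.0], 0.67), ([312.0, 276.0], 0.58)]
scene panel_bar [([268.0, 135.0], 0.75), ([309.0, 277.0], 0.71), ([323.0, 220.0], 0.65)]
scene rack [([322.0, 180.0], 0.86), ([199.0, 292.0], 0.28), ([193.0, 303.0], 0.17)]
scene tongs [([199.0, 292.0], 0.76)]
scene tongs_tip [([196.0, 292.0], 0.74), ([384.0, 167.0], 0.64), ([340.0, 149.0], 0.35)]
scene tongs_grip [([196.0, 289.0], 0.86)]
scene ta
[... 435 characters left out ...]
y [([264.0, 174.0], 0.78)]
top panel [([266.0, 189.0], 0.82), ([364.0, 255.0], 0.66), ([182.0, 302.0], 0.62), ([308.0, 170.0], 0.43)]
top panel_bar [([183.0, 298.0], 0.74), ([308.0, 172.0], 0.7), ([264.0, 184.0], 0.64)]
top rack [([198.0, 230.0], 0.6)]
top tongs [([358.0, 234.0], 0.92)]
top tongs_tip [([363.0, 257.0], 0.9), ([211.0, 150.0], 0.26)]
top tongs_grip [([364.0, 234.0], 0.57)]
top tank [([260.0, 170.0], 0.42)]
top jar1 [([264.0, 184.0], 0.72), ([326.0, 147.0], 0.67), ([420.0, 238.0], 0.32), ([368.0, 256.0], 0.2)]
top can [([364.0, 227.0], 0.75), ([178.0, 168.0], 0.73), ([364.0, 224.0], 0.72), ([148.0, 193.0], 0.5)]
top hut [([372.0, 163.0], 0.83)]
top wagon [([149.0, 195.0], 0.49)]
```

```bash
python3 - <<'E'
import cv2
im=cv2.imread("pics/scene0.png"); c=im[90:390,130:460]; cv2.imwrite("pics/sc.png",cv2.resize(c,None,fx=2,fy=2,interpolation=2))
im=cv2.imread("pics/top0.png"); c=im[110:330,120:420]; cv2.imwrite("pics/tc.png",cv2.resize(c,(800,587),interpolation=2))
E
```

```text
(no output)
```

View pics/sc.png

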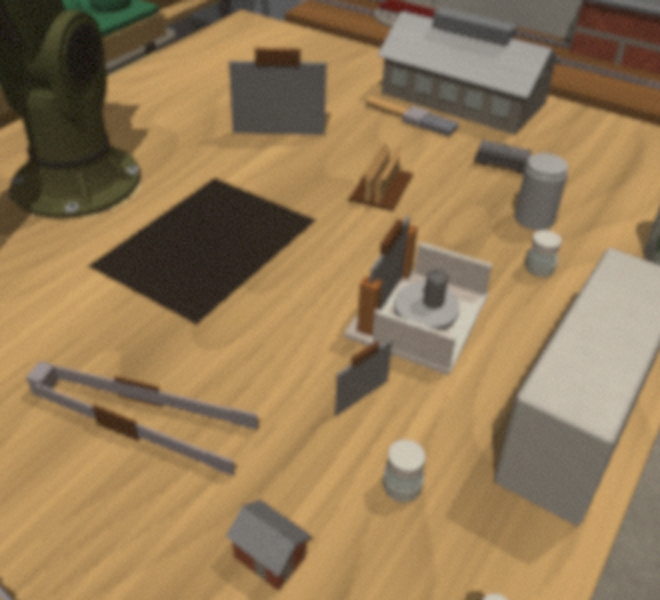

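View pics/tc.png

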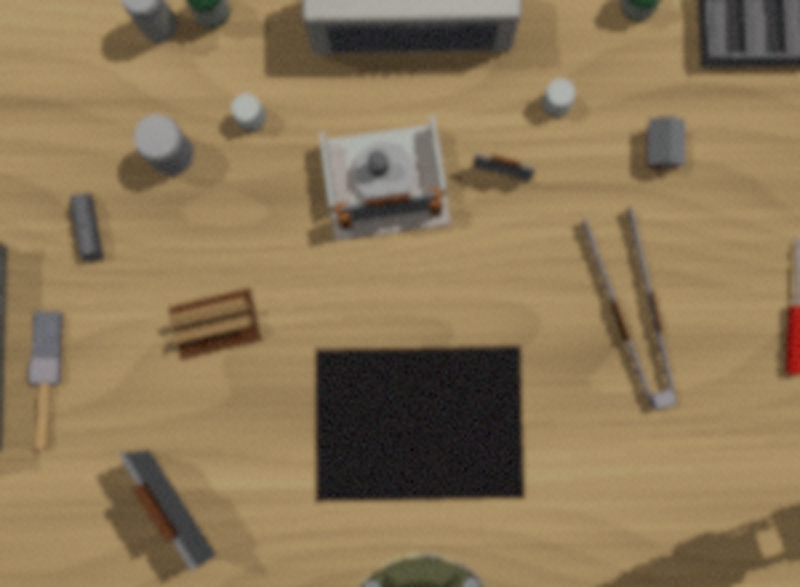

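Pictures: the bay is at top pixel (262,175) with the tank at (260,170) on its stand, the rack at (199,231), the tongs at (358,234) with tips pointing away from the robot. Panel look-alikes in the top view: large one at (182,302), the one in the bay's posts at (266,186), small one at (308,171). The bay one is middle-sized and sits in the grooves, so it is the one meant; I will confirm in a wrist crop.

```bash
python3 - <<'E'
from h import *
c=cal("top"); f=lambda x,y:(120+x/800*300,110+y/587*220)
for n,p,z in [("postL",(343,218),.095),("postR",(436,206),.095),("bar",(390,199),.134),("tanktop",(377,160),.085),("rackTL",(168,308),.006),("rackTR",(250,291),.006),("rackBR",(260,337),.006),("rackBL",(182,356),.006),
 ("tipL",(583,224),.03),("tipR",(630,211),.03),("hinge",(663,400),.03),("padL",(618,320),.034),("padR",(654,312),.034),("jar1",(247,105),.06),("jar2",(560,90),.06),("small",(503,162),.09),("hut",(665,140),.05)]:
    print(n,np.round(at_z(c,f(*p),z),3))
w=cal("wrist"); o=env.get_obs(); print(w)
Rt=R.from_euler('xyz',o["tool_rot"],degrees=True).as_matrix()
print("cam in tool",Rt.T@(np.array(w["position"])-o["tool_pos"])); print((Rt.T@rot(w)).round(3))
E
```

```text
postL [0.583 0.098 0.095]
postR [ 0.598 -0.032  0.095]
bar [0.601 0.031 0.134]
tanktop [0.667 0.05  0.085]
rackTL [0.471 0.359 0.006]
rackTR [0.494 0.24  0.006]
rackBR [0.426 0.225 0.006]
rackBL [0.401 0.338 0.006]
tipL [ 0.58  -0.245  0.03 ]
tipR [ 0.598 -0.313  0.03 ]
hinge [ 0.325 -0.35   0.03 ]
padL [ 0.44  -0.289  0.034]
padR [ 0.45  -0.341  0.034]
jar1 [0.756 0.236 0.06 ]
jar2 [ 0.771 -0.214  0.06 ]
small [ 0.66  -0.127  0.09 ]
hut [ 0.697 -0.364  0.05 ]
{'fov_y': 64.49603950792066, 'cx': 281.17683230973824, 'cy': 211.7854700919571, 'position': array([ 0.25973753, -0.60109672,  0.38576885]), 'orientation': array([-1.57070626e+01,  1.09440330e-02, -7.31155882e+01])}
cam in tool [ 0.07390779  0.00062362 -0.20148666]
[[-0.     0.963  0.271]
 [ 1.     0.     0.   ]
 [ 0.     0.271 -0.963]]
```

>>> apply_moves([
  [0.92,-0.8,-0.6,0,0,-0.93,1],
  [0.92,-0.8,-0.6,0,0,-0.93,1],
  [0.92,-0.8,-0.6,0,0,-0.93,1],
  [0.92,-0.8,-0.6,0,0,-0.93,1],
  [0.92,-0.8,-0.6,0,0,-0.93,1],
  [0.92,-0.8,-0.6,0,0,-0.93,1],
  [0.92,-0.8,-0.6,0,0,-0.93,1],
  [0.92,-0.8,-0.6,0,0,-0.93,1],
  [0.92,-0.8,-0.6,0,0,-0.93,1],
  [0.92,-0.8,-0.6,0,0,-0.93,1],
  [0.92,-0.8,-0.6,0,0,-0.93,1],
])

```text
time_s: 2.4
tool_pos: [0.3184, -0.4154, 0.3044]
tool_rot: [180.0, 0.0, 96.8]
force: [0.2, 0.2, 0.5]
grip_width: 0.087
grasp_force: 0.0
```

>>> apply_moves([
  [1,0.5,0,0,0,0,1],
  [1,0.5,0,0,0,0,1],
  [1,0.5,0,0,0,0,1],
  [1,0.5,0,0,0,0,1],
  [1,0.5,0,0,0,0,1],
])

```text
time_s: 2.9
tool_pos: [0.3957, -0.2, 0.3049]
tool_rot: [179.9, 0.0, 97.1]
force: [-0.6, -1.0, -0.1]
grip_width: 0.0871
grasp_force: 0.0
```

>>> apply_moves([
  [1,0.3,0,0,0,0,1],
  [1,0.3,0,0,0,0,1],
  [1,0.3,0,0,0,0,1],
  [1,0.3,0,0,0,0,1],
  [1,0.3,0,0,0,0,1],
  [1,0.3,0,0,0,0,1],
])

```text
time_s: 3.5
tool_pos: [0.4299, 0.0026, 0.3046]
tool_rot: [180.0, 0.1, 97.0]
force: [0.4, 0.4, 0.2]
grip_width: 0.0866
grasp_force: 0.0
```

```bash
python3 - <<'E'
from h import *
o=env.get_obs(); print(o["tool_pos"],o["tool_rot"],o["time_s"])
w=cal("wrist");im=viewer.read_camera("wrist"); np.save("w1.npy",dict(w),allow_pickle=True)
cv2.imwrite("pics/w1.png",cv2.cvtColor(im,4)); print(w)
for t in ["bay","panel","panel_bar","rack","tank"]:
    print(t,[(np.round(b["location"]).tolist(),round(b["conf"],2)) for b in boxes_of("wrist",t)])
cv2.imwrite("pics/w1b.png",cv2.resize(cv2.cvtColor(im,4),(800,600),interpolation=2))
E
```

```text
[0.42993713 0.00256592 0.3045623 ] [1.79969762e+02 8.39516444e-02 9.70242836e+01] 3.5
{'fov_y': 64.49603950792066, 'cx': 281.17683230973824, 'cy': 211.7854700919571, 'position': array([0.42042286, 0.07592541, 0.50594603]), 'orientation': array([-15.82348909,  -0.08739824,   7.01501351])}
bay [([447.0, 148.0], 0.89)]
panel [([429.0, 266.0], 0.63), ([422.0, 168.0], 0.56)]
panel_bar [([431.0, 266.0], 0.94), ([418.0, 167.0], 0.63)]
rack []
tank [([464.0, 159.0], 0.56)]
```

View pics/w1b.png

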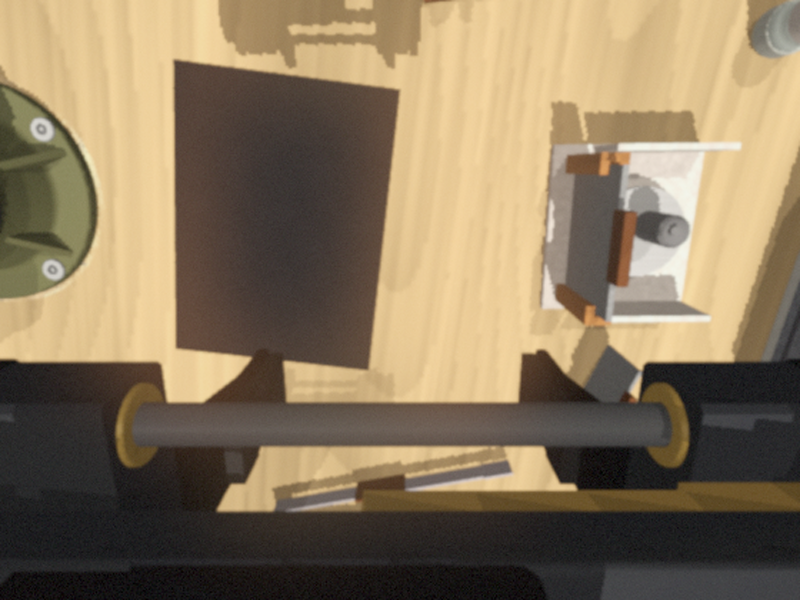

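The wrist picture shows the bay panel's bar at (435,173) in front of the tank (465,160); the small look-alike is at (427,262) half hidden by the finger. Next the rack.

>>> apply_moves([
  [1,0.3,0,0,0,0,0.5],
  [1,0.3,0,0,0,0,0.5],
  [1,0.3,0,0,0,0,0.5],
  [1,0.3,0,0,0,0,0.5],
  [1,0.3,0,0,0,0,0.5],
  [1,0.3,0,0,0,0,0.5],
])

```text
time_s: 4.4
tool_pos: [0.4654, 0.2079, 0.3039]
tool_rot: [-179.9, -0.1, 97.0]
force: [-0.7, -1.2, -0.1]
grip_width: 0.048
grasp_force: 0.0
```

```bash
python3 - <<'E'
from h import *
w=cal("wrist");im=viewer.read_camera("wrist"); np.save("w2.npy",dict(w),allow_pickle=True)
cv2.imwrite("pics/w2.png",cv2.cvtColor(im,4)); print(w["position"],w["orientation"])
for t in ["rack"]:
    m=masks_of("wrist",t)
    for b in m[:2]:
        ys,xs=np.nonzero(b["pixels"]); print(t,b["location"],b["conf"],xs.min(),xs.max(),ys.min(),ys.max())
g=proj(w,[.448,.29,.03])[0]; print(g)
x,y=int(g[0])-90,int(g[1])-70; x=max(x,0);y=max(y,0); print("crop",x,y)
cv2.imwrite("pics/w2c.png",cv2.resize(cv2.cvtColor(im,4)[y:y+140,x:x+180],None,fx=4,fy=4,interpolation=2))
E
```

```text
[0.45637862 0.28058536 0.5055365 ] [-15.60068879   0.02600356   7.00745452]
rack [275.5, 105.4] 0.67 245 308 61 153
[276.09395648 110.97661619]
crop 186 40
```

View pics/w2c.png

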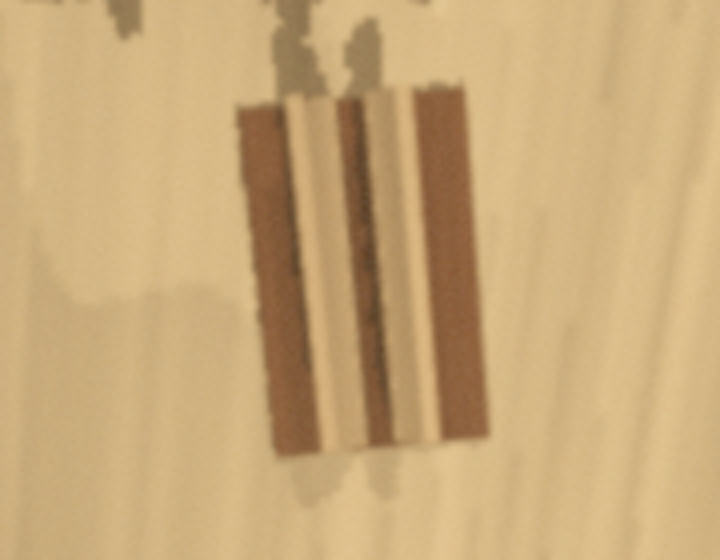

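>>> apply_moves([
  [-0.95,0.55,0.2,0,0,0,0.5],
  [-0.95,0.55,0.2,0,0,0,0.5],
  [-0.95,0.55,0.2,0,0,0,0.5],
  [-0.95,0.55,0.2,0,0,0,0.5],
  [-0.95,0.55,0.2,0,0,0,0.5],
  [-0.95,0.55,0.2,0,0,0,0.5],
])

```text
time_s: 5.1
tool_pos: [0.5984, 0.0222, 0.2619]
tool_rot: [-179.8, 0.1, 96.1]
force: [-0.2, -0.7, -0.5]
grip_width: 0.0435
grasp_force: 0.0
```

```bash
python3 - <<'E'
from h import *
o=env.get_obs(); print(o["tool_pos"],o["tool_rot"],o["time_s"],o["grip_width"])
w=cal("wrist");im=viewer.read_camera("wrist"); np.save("w3.npy",dict(w),allow_pickle=True)
cv2.imwrite("pics/w3.png",cv2.cvtColor(im,4)); print(w["position"],w["orientation"])
for t in ["bay","panel","panel_bar","tank"]:
    print(t,[(np.round(b["location"]).tolist(),round(b["conf"],2)) for b in boxes_of("wrist",t)])
g=proj(w,[.62,.035,.08])[0]; print(g)
x,y=int(g[0])-100,int(g[1])-75; x=max(x,0);y=max(y,0); print("crop",x,y)
cv2.imwrite("pics/w3c.png",cv2.resize(cv2.cvtColor(im,4)[y:y+150,x:x+200],None,fx=4,fy=4,interpolation=2))
E
```

```text
[0.5984151  0.02219088 0.26192519] [-1.79808704e+02  9.20760364e-02  9.61317424e+01] 5.1 0.04347889232247225
[0.59083102 0.09580276 0.46331268] [-15.83205951   0.13213177   6.12302047]
bay [([327.0, 160.0], 0.62)]
panel [([289.0, 174.0], 0.94), ([313.0, 314.0], 0.75)]
panel_bar [([289.0, 178.0], 0.91), ([316.0, 314.0], 0.58)]
tank [([343.0, 163.0], 0.76)]
[301.35270863 174.3629555 ]
crop 201 99
```

View pics/w3c.png

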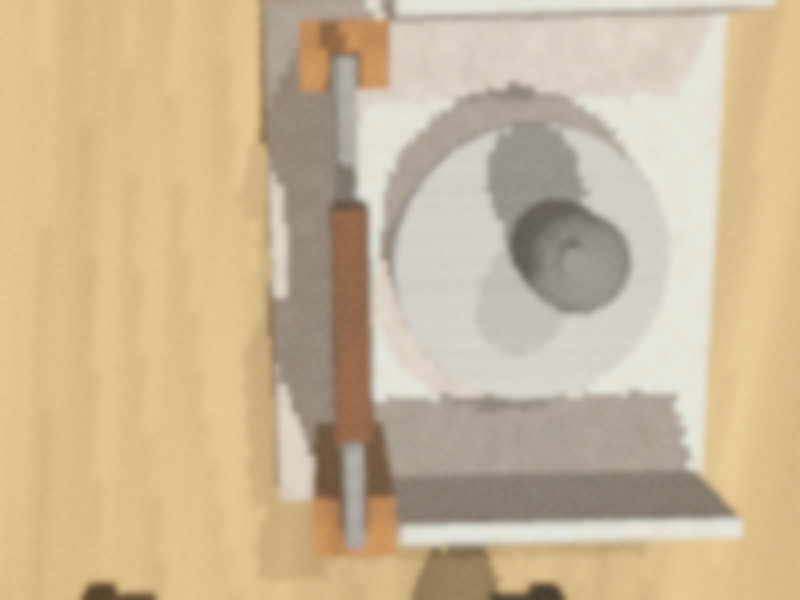

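```bash
python3 - <<'E'
from h import *
L=lambda n:np.load(n,allow_pickle=True).item()
w=L("w3.npy"); c=lambda x,y:(201+(x+.5)/4-.5,99+(y+.5)/4-.5)
P={k:at_z(w,c(*p),z) for k,p,z in [("TL",(332,203),.134),("TR",(366,203),.134),("BL",(338,442),.134),("BR",(373,442),.134),("stand",(531,262),.03),("tank",(572,252),.085),("postT",(344,48),.095),("postB",(355,525),.095)]}
for k in P: print(k,P[k].round(4))
b=(P["TL"]+P["TR"]+P["BL"]+P["BR"])/4; d=(P["TL"]+P["TR"]-P["BL"]-P["BR"])/2; print("bar",b.round(4),"yaw",np.degrees(np.arctan2(-d[0],d[1])),"len",np.linalg.norm(d))
d=P["postT"]-P["postB"]; print("posts yaw",np.degrees(np.arctan2(-d[0],d[1])),(P["postT"]+P["postB"])/2, np.linalg.norm(d))
d=P["stand"]-b; print("yaw from stand-bar",np.degrees(np.arctan2(d[1],d[0])),np.linalg.norm(d[:2]))
w=L("w2.npy"); c=lambda x,y:(186+(x+.5)/4-.5,40+(y+.5)/4-.5)
for z in (.0,.006):
  Q=np.array([at_z(w,c(*p),z) for p in [(238,106),(463,87),(488,437),(275,455)]]); d=Q[0]+Q[1]-Q[2]-Q[3]
  print("rack",z,Q.mean(0).round(4),"yaw",np.degrees(np.arctan2(-d[0],d[1])),np.linalg.norm(d)/2,np.linalg.norm(Q[1]-Q[0]))
a,e=[at_z(w,c(*p),.006) for p in [(350.5,97),(380,443)]]; print("slot",(a+e)/2,np.degrees(np.arctan2(-(a-e)[0],(a-e)[1])),np.linalg.norm(a-e))
# lips tops: outer edges z .058
for (x0,x1),(y) in [((286,414),92),((320,440),445)]:
  print("lips",(at_z(w,c(x0,y),.058)+at_z(w,c(x1,y),.058))/2)
E
```

```text
TL [0.5957 0.0661 0.134 ]
TR [0.6039 0.067  0.134 ]
BL [0.6038 0.0061 0.134 ]
BR [0.6127 0.0071 0.134 ]
stand [0.6635 0.0448 0.03  ]
tank [0.6654 0.0553 0.085 ]
postT [0.595  0.1032 0.095 ]
postB [ 0.613  -0.0289  0.095 ]
bar [0.604  0.0366 0.134 ] yaw 8.015651269466375 len 0.060535306085417975
posts yaw 7.759089947034065 [0.60398866 0.03711905 0.095     ] 0.13335365442140037
yaw from stand-bar 7.890467895037243 0.06010009244923159
rack 0.0 [0.4487 0.2936 0.    ] yaw 12.128593072496724 0.12157331949720641 0.07918182984982851
rack 0.006 [0.4488 0.2935 0.006 ] yaw 12.128593072496704 0.12013041692770587 0.07824205403207027
slot [0.44856276 0.29392863 0.006     ] 11.917333179761851 0.11882834903578685
lips [0.4380645 0.3460257 0.058    ]
lips [0.46044754 0.23980669 0.058     ]
```

>>> apply_moves([
  [0.07,0.035,0.3,0,0,-0.02,0.45],
  [0.07,0.035,0.4,0,0,-0.02,0.45],
  [0.07,0.035,0.6,0,0,-0.02,0.45],
  [0.07,0.035,0.7,0,0,-0.02,0.45],
  [0.07,0.035,0.79,0,0,-0.02,0.45],
  [0.07,0.035,0.79,0,0,-0.02,0.45],
])

```text
time_s: 5.95
tool_pos: [0.6004, 0.0459, 0.1044]
tool_rot: [-179.8, 0.0, 98.6]
force: [-1.1, 0.5, 0.2]
grip_width: 0.0391
grasp_force: 0.0
```

```bash
python3 - <<'E'
from h import *
o=env.get_obs(); print(o["tool_pos"],o["tool_rot"],o["force"])
w=cal("wrist");im=viewer.read_camera("wrist");cv2.imwrite("pics/w4.png",cv2.cvtColor(im,4))
print(proj(w,[[.604,.0366,.134],[.604,.0366,.11],[.6,.066,.134],[.608,.007,.134]]))
E
```

```text
[0.60041304 0.04593057 0.1043728 ] [-1.79776873e+02  2.19766921e-02  9.86361479e+01] [-1.10557788  0.54041699  0.16692872]
[[285.14902795 271.40565929]
 [284.82290566 254.60442368]
 [286.17172155 221.27819816]
 [284.15866669 317.70558298]]
```

>>> apply_moves([
  [0,0,0,0,0,0,0],
  [0,0,0,0,0,0,0],
  [0,0,0,0,0,0,0],
  [0,0,0,0,0,0,0],
  [0,0,0,0,0,0,0],
], grip_force=30)

```text
time_s: 6.5
tool_pos: [0.6029, 0.0455, 0.1066]
tool_rot: [180.0, 0.0, 98.5]
force: [-0.4, -0.2, 0.4]
grip_width: 0.0071
grasp_force: 0.0
```

```bash
python3 - <<'E'
from h import *
w=cal("wrist");im=viewer.read_camera("wrist");cv2.imwrite("pics/w5.png",cv2.cvtColor(im,4)[150:420,130:430])
a=cv2.imread("pics/w4.png")[150:420,130:430]
cv2.imwrite("pics/w5b.png",cv2.resize(np.hstack([a,cv2.imread("pics/w5.png")]),(800,360)))
o=env.get_obs(); print(o["grip_width"],o["grasp_force"],o["tool_pos"])
print(proj(w,[[.604,.0366,.134]]))
E
```

```text
0.004508601936185566 0.0 [0.60277187 0.045546   0.10641256]
[[281.21960832 268.53818022]]
```

View pics/w5b.png

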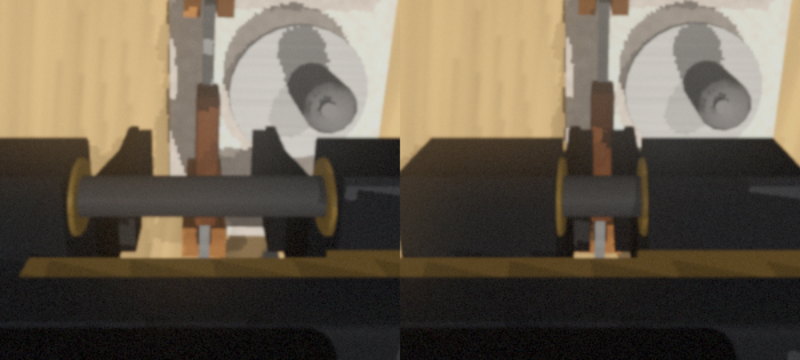

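The picture shows the fingers around the bar but not clearly shut; let them finish closing.

>>> apply_moves([
  [0,0,0,0,0,0,0],
  [0,0,0,0,0,0,0],
  [0,0,0,0,0,0,0],
  [0,0,0,0,0,0,0],
])

```text
time_s: 6.95
tool_pos: [0.6027, 0.0456, 0.1062]
tool_rot: [-180.0, 0.0, 98.5]
force: [0.1, -0.6, 0.5]
grip_width: 0.0007
grasp_force: 0.0
```

```bash
python3 - <<'E'
from h import *
w=cal("wrist");im=viewer.read_camera("wrist");cv2.imwrite("pics/w6.png",cv2.cvtColor(im,4))
o=env.get_obs(); print(o["grip_width"],o["grasp_force"],o["tool_pos"],o["force"])
cv2.imwrite("pics/w6b.png",cv2.resize(cv2.cvtColor(im,4)[210:360,200:360],None,fx=5,fy=4,interpolation=2))
E
```

```text
0.0004295684167628447 0.0 [0.60265859 0.04558112 0.1061782 ] [0.53071823 0.36062755 0.50214844]
```

View pics/w6b.png

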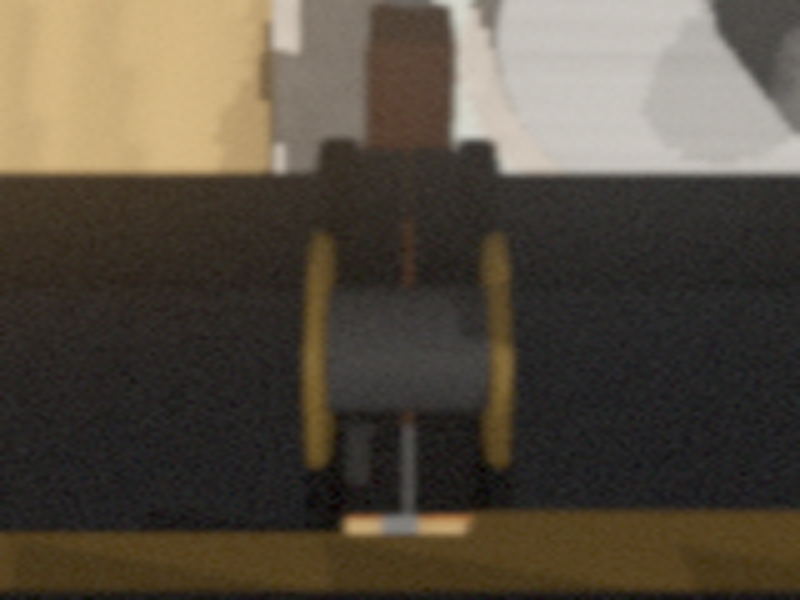

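```bash
python3 - <<'E'
from h import *
o=env.get_obs();w=cal("wrist")
Rt=R.from_euler('xyz',o["tool_rot"],degrees=True).as_matrix()
for z in (0,-.019,-.04,-.06):
    print("tool z",z,proj(w,[np.array(o["tool_pos"])+Rt@[x,0,z] for x in (-.0095,0,.0095)]).round(1).tolist())
for z in (.09,.1,.11,.12,.134): print(z,proj(w,[[.600,.0660,z],[.608,.007,z]]).round(1).tolist())
f=210/np.tan(np.radians(w["fov_y"])/2)
print(f, w["position"])
for n in ["scene","top"]:
    im=viewer.read_camera(n); cv2.imwrite(f"pics/{n}1.png",cv2.cvtColor(im,4))
c=cal("scene"); g=proj(c,[.604,.037,.134])[0].astype(int); print(g)
im=cv2.imread("pics/scene1.png")[g[1]-60:g[1]+60,g[0]-80:g[0]+80]; cv2.imwrite("pics/s1.png",cv2.resize(im,None,fx=5,fy=5,interpolation=2))
E
```

```text
tool z 0 [[281.5, 250.9], [281.5, 237.1], [281.5, 223.0]]
tool z -0.019 [[281.5, 263.1], [281.5, 248.2], [281.5, 233.0]]
tool z -0.04 [[281.6, 279.6], [281.6, 263.2], [281.6, 246.4]]
tool z -0.06 [[281.7, 299.2], [281.7, 281.2], [281.7, 262.5]]
0.09 [[282.0, 200.0], [280.8, 280.2]]
0.1 [[282.1, 203.7], [280.8, 287.0]]
0.11 [[282.1, 207.7], [280.8, 294.4]]
0.12 [[282.2, 212.1], [280.8, 302.4]]
0.134 [[282.3, 219.1], [280.8, 315.0]]
332.85534697500117 [0.59135875 0.11841788 0.30766753]
[326 205]
```

View pics/s1.png

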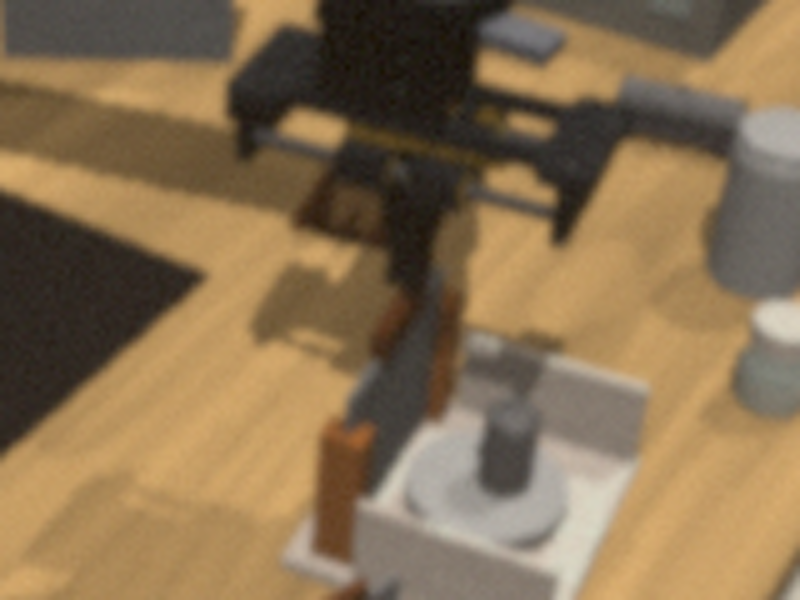

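The fingers shut just above the bar: the real tips sit about 35 mm short of the reported TCP. I open and go lower, re-centring along the bar.

>>> apply_moves([
  [-0.045,0,0,0,0,0.007,0.45],
  [-0.045,0,0,0,0,0.007,0.45],
  [-0.045,0,0,0,0,0.007,0.45],
  [-0.045,0,0,0,0,0.007,0.45],
  [-0.045,0,0,0,0,0.007,0.45],
  [-0.045,0,0,0,0,0.007,0.45],
  [-0.045,0,0.06,0,0,0.007,0.45],
  [-0.045,0,0.1,0,0,0.007,0.45],
  [-0.045,0,0.14,0,0,0.007,0.45],
  [-0.045,0,0.16,0,0,0.007,0.45],
  [-0.045,0,0.16,0,0,0.007,0.45],
])

```text
time_s: 8.2
tool_pos: [0.6033, 0.0366, 0.0732]
tool_rot: [-179.9, -0.0, 97.9]
force: [-0.5, 0.4, -0.2]
grip_width: 0.0395
grasp_force: 0.0
```

```bash
python3 - <<'E'
from h import *
o=env.get_obs(); print(o["tool_pos"],o["tool_rot"],o["force"],o["grip_width"])
w=cal("wrist");im=viewer.read_camera("wrist");cv2.imwrite("pics/w7.png",cv2.cvtColor(im,4))
E
```

```text
[0.60333617 0.0366417  0.07316072] [-1.79904574e+02 -1.87512696e-02  9.79460475e+01] [-0.54504371  0.41000112 -0.23270519] 0.03949888398397607
```

>>> apply_moves([
  [0,0,0,0,0,0,0],
  [0,0,0,0,0,0,0],
  [0,0,0,0,0,0,0],
  [0,0,0,0,0,0,0],
  [0,0,0,0,0,0,0],
  [0,0,0,0,0,0,0],
  [0,0,0,0,0,0,0],
  [0,0,0,0,0,0,0],
], grip_force=30)

```text
time_s: 9.05
tool_pos: [0.6042, 0.0366, 0.0744]
tool_rot: [180.0, 0.0, 97.9]
force: [-0.0, 0.0, 0.4]
grip_width: 0.01
grasp_force: 30.0
```

>>> apply_moves([
  [0,0,-0.1,0,0,0,0],
  [0,0,-0.25,0,0,0,0],
  [0,0,-0.45,0,0,0,0],
  [0,0,-0.65,0,0,0,0],
  [0,0,-0.65,0,0,0,0],
  [0.2,-0.1,-0.65,0,0,-0.02,0],
  [0.4,-0.2,-0.65,0,0,-0.048,0],
  [0.6,-0.3,-0.65,0,0,-0.048,0],
  [0.75,-0.4,-0.65,0,0,-0.048,0],
  [0.9,-0.5,-0.65,0,0,-0.048,0],
  [1,-0.55,-0.65,0,0,-0.048,0],
  [1,-0.59,-0.65,0,0,-0.048,0],
  [1,-0.59,-0.65,0,0,-0.048,0],
  [1,-0.59,-0.65,0,0,-0.048,0],
])

```text
time_s: 10.45
tool_pos: [0.4598, 0.2176, 0.2037]
tool_rot: [-180.0, 0.1, 102.0]
force: [-0.0, -0.8, -0.9]
grip_width: 0.0102
grasp_force: 30.0
```

```bash
python3 - <<'E'
from h import *
o=env.get_obs(); print(o["tool_pos"],o["tool_rot"],o["force"],o["grip_width"],o["time_s"])
y=np.radians(o["tool_rot"][2]); d=np.array([.4488,.2933])-o["tool_pos"][:2]
print(d@[np.cos(y),np.sin(y)]/.2,d@[np.sin(y),-np.cos(y)]/.2, "yaw turn",-np.radians(102.0-o["tool_rot"][2])/1.5)
im=viewer.read_camera("wrist");cv2.imwrite("pics/w8.png",cv2.cvtColor(im,4))
m=viewer.read_camera("top");cv2.imwrite("pics/t8.png",cv2.cvtColor(m,4))
E
```

```text
[0.45978215 0.21758198 0.20370996] [-1.79985486e+02  5.79529384e-02  1.01997639e+02] [-0.01693519 -0.84133587 -0.91867258] 0.010169804422142742 10.45
0.3817346017467736 0.024986749367745035 yaw turn -2.7473855317647745e-05
```

>>> apply_moves([
  [0.38,0.025,0,0,0,0,0],
  [0.38,0.025,0,0,0,0,0],
  [0.38,0.025,0.15,0,0,0,0],
  [0.38,0.025,0.3,0,0,0,0],
  [0.38,0.025,0.32,0,0,0,0],
  [0.38,0.025,0.32,0,0,0,0],
  [0.38,0.025,0.32,0,0,0,0],
])

```text
time_s: 11.25
tool_pos: [0.4495, 0.2942, 0.1414]
tool_rot: [179.9, -0.1, 102.0]
force: [0.2, -0.2, -0.8]
grip_width: 0.0095
grasp_force: 30.0
```

```bash
python3 - <<'E'
from h import *
o=env.get_obs(); print(o["tool_pos"],o["tool_rot"],o["force"])
y=np.radians(o["tool_rot"][2]); d=np.array([.4488,.2933])-o["tool_pos"][:2]
print(d@[np.cos(y),np.sin(y)]/.2,d@[np.sin(y),-np.cos(y)]/.2)
im=viewer.read_camera("wrist");cv2.imwrite("pics/w9.png",cv2.cvtColor(im,4))
cv2.imwrite("pics/w9c.png",cv2.resize(cv2.cvtColor(im,4)[:270,180:380],None,fx=3,fy=2.2,interpolation=2))
E
```

```text
[0.44953389 0.29418875 0.1414398 ] [ 1.79920221e+02 -5.17423500e-02  1.02010522e+02] [ 0.17419145 -0.19570491 -0.81315517]
-0.0035829025158932797 -0.004513824571197458
```

View pics/w9c.png

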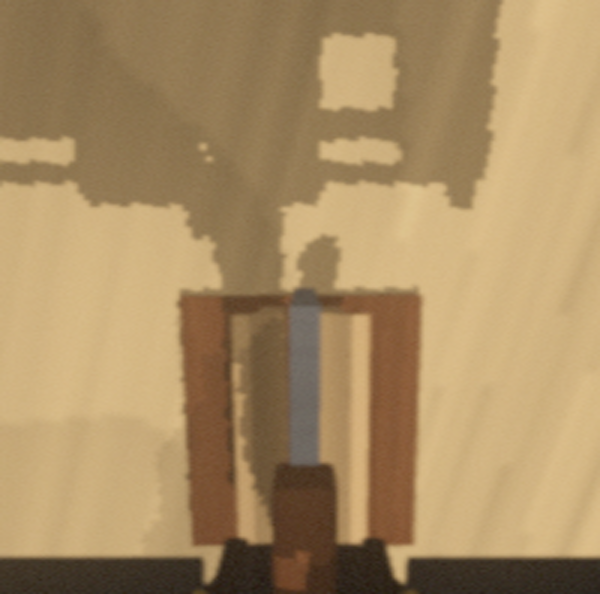

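Panel edge (col 304) is centred between the rack's sides (181–419). Lower it.

>>> apply_moves([
  [0,0,0.1,0,0,0,0],
  [0,0,0.2,0,0,0,0],
  [0,0,0.27,0,0,0,0],
  [0,0,0.31,0,0,0,0],
  [0,0,0.33,0,0,0,0],
  [0,0,0.34,0,0,0,0],
  [0,0,0.34,0,0,0,0],
])

```text
time_s: 12.0
tool_pos: [0.4488, 0.2941, 0.0726]
tool_rot: [180.0, -0.0, 102.1]
force: [-0.2, 0.4, -0.4]
grip_width: 0.0099
grasp_force: 30.0
```

>>> apply_moves([
  [0,0,0,0,0,0,0.4],
  [0,0,0,0,0,0,0.4],
  [0,0,0,0,0,0,0.4],
  [0,0,0,0,0,0,0.4],
  [0,0,0,0,0,0,0.4],
  [0,0,-0.2,0,0,0,0.4],
  [0,0,-0.4,0,0,0,0.4],
  [0,0,-0.7,0,0,0,0.4],
  [0,0,-1,0,0,0,0.4],
  [0,0,-1,0,0,0,0.4],
])

```text
time_s: 13.0
tool_pos: [0.4498, 0.2955, 0.2771]
tool_rot: [179.6, -0.1, 102.1]
force: [-0.0, -0.1, 0.6]
grip_width: 0.0352
grasp_force: 0.0
```

```bash
python3 - <<'E'
from h import *
o=env.get_obs(); print(o["tool_pos"],o["tool_rot"],o["force"],o["grip_width"],o["time_s"])
w=cal("wrist");im=viewer.read_camera("wrist");cv2.imwrite("pics/w10.png",cv2.cvtColor(im,4))
# expected: bar top z .132, sheet top .114, at rack pose
yaw=np.radians(12);Rz=R.from_euler('z',yaw).as_matrix()
P=lambda x,y,z: np.array([.4488,.2933,0])+Rz@[x,y,z]
print("pred bar corners",proj(w,[P(-.005,.03,.132),P(.005,.03,.132),P(-.005,-.03,.132),P(.005,-.03,.132)]).round(1).tolist(),"sheet end",proj(w,[P(0,.065,.114)]).round(1))
for m in masks_of("wrist","panel")[:2]:
    ys,xs=np.nonzero(m["pixels"]);print(m["conf"],xs.min(),xs.max(),ys.min(),ys.max())
img=cv2.cvtColor(im,4)
hsv=cv2.cvtColor(img,40)
for n in ["panel_bar"]:
    for m in masks_of("wrist",n)[:2]:
        ys,xs=np.nonzero(m["pixels"]);print(n,m["conf"],xs.min(),xs.max(),ys.min(),ys.max(),m["location"])
E
```

```text
[0.44980415 0.29554991 0.27705877] [ 1.79639100e+02 -7.67253951e-02  1.02075745e+02] [-0.02055653 -0.10998844  0.57485186] 0.03522822196088802 13.0
pred bar corners [[274.2, 163.8], [283.8, 163.8], [274.5, 219.1], [283.6, 219.1]] sheet end [[279.  128.6]]
0.9 274 285 126 241
0.62 0 160 49 126
panel_bar 0.82 0 160 50 126 [65.5, 81.9]
panel_bar 0.74 274 284 127 242 [277.4, 189.3]
```

Panel matches the predicted standing pose in the rack within a pixel or two. Now to the tongs.

>>> apply_moves([
  [-0.98,-0.21,0,0,0,0.45,1],
  [-0.98,-0.21,0,0,0,0.45,1],
  [-0.98,-0.21,0,0,0,0.45,1],
  [-0.98,-0.21,0,0,0,0.45,1],
  [-0.98,-0.21,0,0,0,0.45,1],
])

```text
time_s: 13.65
tool_pos: [0.4476, 0.084, 0.2702]
tool_rot: [-179.9, 0.3, 62.3]
force: [1.1, -0.1, -0.2]
grip_width: 0.0669
grasp_force: 0.0
```

>>> apply_moves([
  [-0.98,0.49,0,0,0,0.55,1],
  [-0.98,0.49,0,0,0,0.55,1],
  [-0.98,0.49,0,0,0,0.55,1],
  [-0.98,0.49,0,0,0,0.55,1],
  [-0.98,0.49,0,0,0,0.55,1],
  [-0.98,0.49,0,0,0,0.55,1],
])

```text
time_s: 14.25
tool_pos: [0.4462, -0.13, 0.2697]
tool_rot: [-179.8, 0.2, 15.4]
force: [0.4, 0.8, 0.1]
grip_width: 0.0868
grasp_force: 0.0
```

>>> apply_moves([
  [-0.53,0.9,0,0,0,0,1],
  [-0.53,0.9,0,0,0,0,1],
  [-0.53,0.9,0,0,0,0,1],
  [-0.53,0.9,0,0,0,0,1],
  [-0.53,0.9,0,0,0,0,1],
  [-0.53,0.9,0,0,0,0,1],
  [-0.53,0.9,0,0,0,0,1],
])

```text
time_s: 14.95
tool_pos: [0.3966, -0.3263, 0.271]
tool_rot: [-179.9, 0.0, 16.2]
force: [0.2, 0.0, 0.3]
grip_width: 0.0871
grasp_force: 0.0
```

```bash
python3 - <<'E'
from h import *
o=env.get_obs(); print(o["tool_pos"],o["tool_rot"],o["force"],o["grip_width"],o["time_s"])
w=cal("wrist");im=viewer.read_camera("wrist");cv2.imwrite("pics/w11.png",cv2.cvtColor(im,4)); np.save("w11.npy",dict(w),allow_pickle=True)
for t in ["tongs_tip","tongs_grip","jaw_left","jaw_right"]:
    print(t,[(np.round(b["location"],1).tolist(),round(b["conf"],2)) for b in boxes_of("wrist",t)])
cv2.imwrite("pics/w11c.png",cv2.resize(cv2.cvtColor(im,4)[:270,120:440],None,fx=2.5,fy=2.2,interpolation=2))
E
```

```text
[ 0.39664808 -0.3262554   0.27104207] [-1.79852040e+02  1.86659614e-02  1.62109732e+01] [0.15355879 0.01131317 0.3492989 ] 0.08705454091782139 14.95
tongs_tip [([272.0, 144.0], 0.98), ([267.1, 115.0], 0.19)]
tongs_grip [([269.1, 137.2], 0.64)]
jaw_left [([264.4, 113.5], 0.57)]
jaw_right [([309.5, 106.2], 0.76)]
```

View pics/w11c.png

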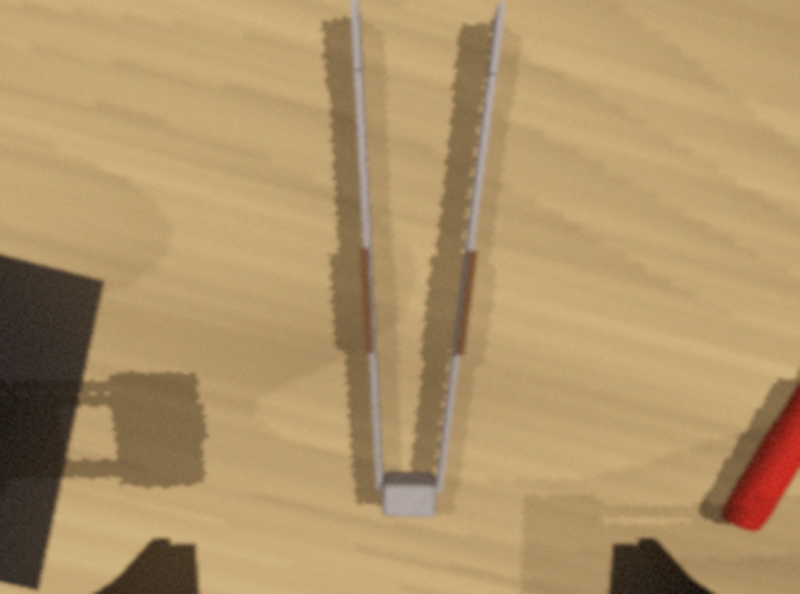

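```bash
python3 - <<'E'
from h import *
w=np.load("w11.npy",allow_pickle=True).item(); c=lambda x,y:(120+(x+.5)/2.5-.5,(y+.5)/2.2-.5)
g=lambda x,y,z:at_z(w,c(x,y),z)
pl,pr=g(367,301,.034),g(466,302,.034); tl,tr=g(357,5,.03),g(501,5,.03); h=g(409,500,.03)
gp=(pl+pr)/2; t=(tl+tr)/2
ang=lambda d:np.degrees(np.arctan2(d[1],d[0]))
print("grip",gp.round(4),np.linalg.norm(pl-pr),"tips",t.round(4),np.linalg.norm(tl-tr),"hinge",h.round(4))
print("yaw",ang(t-h),ang(t-gp),ang(gp-h),"dist",np.linalg.norm(t-h),np.linalg.norm(t-gp),np.linalg.norm(gp-h)); 
pe=[g(x,y,.034) for x,y in [(364,250),(370,352),(473,250),(460,352)]]; print("pad len",np.linalg.norm(pe[0]-pe[1]),np.linalg.norm(pe[2]-pe[3]))
E
```

```text
grip [ 0.4472 -0.3183  0.034 ] 0.05096395783245638 tips [ 0.5968 -0.2803  0.03  ] 0.06755161171804283 hinge [ 0.3276 -0.3493  0.03  ]
yaw 14.368149039900679 14.248679047664087 14.517312551815921 dist 0.27787608280484977 0.15434784812983907 0.1236455465934973
pad len 0.05834312019365072 0.058534383177142484
```

>>> apply_moves([
  [0.255,0.03,0.2,0,0,0.021,1],
  [0.255,0.03,0.45,0,0,0.021,1],
  [0.255,0.03,0.7,0,0,0.021,1],
  [0.255,0.03,0.9,0,0,0.021,1],
  [0.255,0.03,1,0,0,0.021,1],
  [0.255,0.03,1,0,0,0.021,1],
  [0.255,0.03,1,0,0,0.021,1],
])

```text
time_s: 15.9
tool_pos: [0.4479, -0.3196, 0.0732]
tool_rot: [180.0, -0.0, 14.4]
force: [0.1, 0.6, 0.4]
grip_width: 0.0873
grasp_force: 0.0
```

```bash
python3 - <<'E'
from h import *
o=env.get_obs(); print(o["tool_pos"],o["tool_rot"],o["force"])
y=np.radians(o["tool_rot"][2]); d=np.array([.4472,-.3183])-o["tool_pos"][:2]
print(d@[np.cos(y),np.sin(y)]/.2,d@[np.sin(y),-np.cos(y)]/.2)
w=cal("wrist");im=viewer.read_camera("wrist");cv2.imwrite("pics/w12.png",cv2.cvtColor(im,4))
# shadow-free check: left/right inner finger edge columns vs pads
print(proj(w,[[.4472,-.3183,.034]]))
E
```

```text
[ 0.44788613 -0.31957895  0.07324596] [ 1.79952231e+02 -4.80453665e-02  1.43589721e+01] [0.12528425 0.61027545 0.4381445 ]
-0.001737593703351488 -0.0070457575523643155
[[278.54765846 220.1698196 ]]
```

>>> apply_moves([
  [0,-0.007,0.15,0,0,0,1],
  [0,-0.007,0.28,0,0,0,1],
  [0,-0.007,0.36,0,0,0,1],
  [0,-0.007,0.42,0,0,0,1],
  [0,-0.007,0.455,0,0,0,1],
  [0,-0.007,0.455,0,0,0,1],
])

```text
time_s: 16.55
tool_pos: [0.4468, -0.3184, -0.0188]
tool_rot: [-180.0, 0.0, 14.3]
force: [-0.1, -0.3, 0.8]
grip_width: 0.0869
grasp_force: 0.0
```

>>> apply_moves([
  [0,0,0.01,0,0,0,1],
  [0,0,0.02,0,0,0,1],
  [0,0,0.03,0,0,0,1],
  [0,0,0.03,0,0,0,1],
])

```text
time_s: 16.95
tool_pos: [0.4466, -0.3184, -0.0247]
tool_rot: [180.0, 0.0, 14.3]
force: [0.6, 0.2, 0.2]
grip_width: 0.087
grasp_force: 0.0
```

>>> apply_moves([
  [0,0,0.01,0,0,0,1],
  [0,0,0.02,0,0,0,1],
  [0,0,0.02,0,0,0,0.8],
  [0,0,0.02,0,0,0,0.59],
  [0,0,0.02,0,0,0,0.59],
  [0,0,0.02,0,0,0,0.59],
  [0,0,0.02,0,0,0,0.59],
  [0,0,0.02,0,0,0,0.59],
], grip_force=25)

```text
time_s: 17.75
tool_pos: [0.4468, -0.3183, -0.0287]
tool_rot: [180.0, -0.0, 14.3]
force: [0.5, 0.7, 1.8]
grip_width: 0.0532
grasp_force: 5.3
```

>>> apply_moves([
  [0,0,0,0,0,0,0.58],
  [0,0,-0.05,0,0,0,0.58],
  [0,0,-0.15,0,0,0,0.58],
  [0,0,-0.3,0,0,0,0.58],
  [0,0,-0.5,0,0,0,0.58],
  [0,0,-0.7,0,0,0,0.58],
  [0,0,-0.7,0,0,0,0.58],
  [0,0,-0.7,0,0,0,0.58],
])

```text
time_s: 18.55
tool_pos: [0.4471, -0.3188, 0.1125]
tool_rot: [179.9, -0.0, 14.3]
force: [0.1, 0.0, -1.3]
grip_width: 0.0502
grasp_force: 5.3
```

```bash
python3 - <<'E'
from h import *
o=env.get_obs(); print(o["tool_pos"],o["tool_rot"],o["force"],o["grip_width"],o["grasp_force"],o["time_s"])
w=cal("wrist");im=viewer.read_camera("wrist");cv2.imwrite("pics/w13.png",cv2.cvtColor(im,4)); np.save("w13.npy",dict(w),allow_pickle=True)
a=cv2.cvtColor(im,4)[:270,180:380]
s=viewer.read_camera("scene"); cv2.imwrite("pics/s13.png",cv2.cvtColor(s,4))
cs=cal("scene"); g=proj(cs,np.array(o["tool_pos"])+[0.03,0,.04])[0].astype(int); print("scene crop",g-[70,70])
b=cv2.cvtColor(s,4)[g[1]-70:g[1]+70,g[0]-70:g[0]+70]
cv2.imwrite("pics/w13c.png",np.hstack([cv2.resize(a,(400,540),interpolation=2),cv2.resize(b,(400,540),interpolation=2)]))
E
```

```text
[ 0.44710278 -0.31883368  0.11254787] [ 1.79862440e+02 -4.26952645e-02  1.43058220e+01] [ 0.1216069   0.0355473  -1.29094793] 0.05023935468425546 5.288067167425652 18.55
scene crop [125 189]
```

View pics/w13c.png

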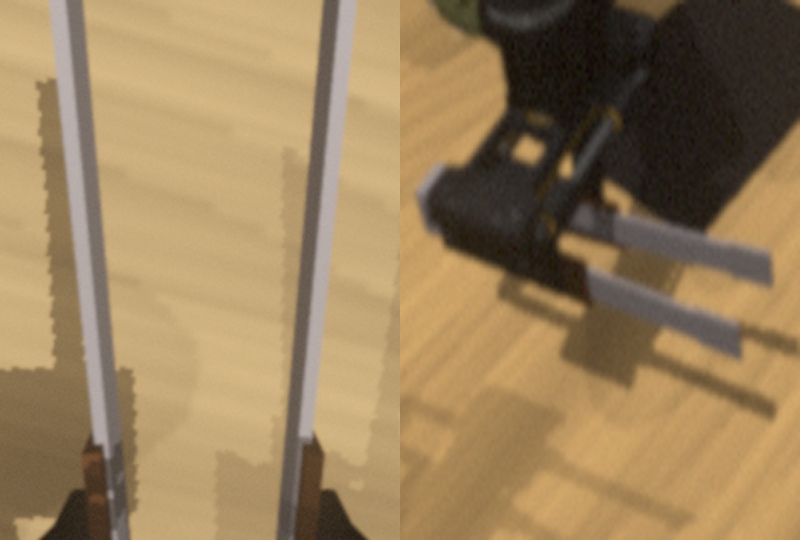

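>>> apply_moves([
  [0.1,-0.15,-0.05,0,0,0.02,0.58],
  [0.2,-0.3,-0.1,0,0,0.04,0.58],
  [0.3,-0.45,-0.1,0,0,0.06,0.58],
  [0.4,-0.6,-0.1,0,0,0.0745,0.58],
  [0.5,-0.75,-0.1,0,0,0.0745,0.58],
  [0.6,-0.9,-0.1,0,0,0.0745,0.58],
  [0.65,-0.98,-0.1,0,0,0.0745,0.58],
  [0.65,-0.98,-0.1,0,0,0.0745,0.58],
  [0.65,-0.98,-0.1,0,0,0.0745,0.58],
])

```text
time_s: 19.55
tool_pos: [0.5231, -0.0965, 0.1299]
tool_rot: [-180.0, 0.1, 8.0]
force: [0.1, -0.2, -0.8]
grip_width: 0.0508
grasp_force: 5.3
```

```bash
python3 - <<'E'
from h import *
o=env.get_obs(); print(o["tool_pos"],o["tool_rot"],o["grip_width"],o["grasp_force"],o["time_s"])
y=np.radians(o["tool_rot"][2]); d=np.array([.5267,.0361])-o["tool_pos"][:2]
print(d@[np.cos(y),np.sin(y)]/.2,d@[np.sin(y),-np.cos(y)]/.2)
E
```

```text
[ 0.52313735 -0.09649525  0.1299138 ] [-1.79963480e+02  1.44805612e-01  7.95367376e+00] 0.050812755416143204 5.288321471134623 19.55
0.10937949276809894 -0.6541337395527542
```

>>> apply_moves([
  [0.04,-0.15,0,0,0,0,0.58],
  [0.08,-0.3,0,0,0,0,0.58],
  [0.11,-0.45,0,0,0,0,0.58],
  [0.11,-0.58,0,0,0,0,0.58],
  [0.11,-0.655,0,0,0,0,0.58],
  [0.11,-0.655,0,0,0,0,0.58],
  [0.11,-0.655,0,0,0,0,0.58],
  [0.11,-0.655,0,0,0,0,0.58],
])

```text
time_s: 20.35
tool_pos: [0.5282, 0.0339, 0.131]
tool_rot: [179.9, 0.0, 7.7]
force: [-0.5, 0.3, -1.0]
grip_width: 0.0505
grasp_force: 5.3
```

```bash
python3 - <<'E'
from h import *
o=env.get_obs(); print(o["tool_pos"],o["tool_rot"],o["grip_width"],o["grasp_force"],o["time_s"])
y=np.radians(o["tool_rot"][2]); d=np.array([.5267,.0361])-o["tool_pos"][:2]
print(d@[np.cos(y),np.sin(y)]/.2,d@[np.sin(y),-np.cos(y)]/.2)
w=cal("wrist");im=viewer.read_camera("wrist");cv2.imwrite("pics/w14.png",cv2.cvtColor(im,4)); np.save("w14.npy",dict(w),allow_pickle=True)
print("tank pred",proj(w,[[.6654,.0553,.085],[.6635,.0448,.03]]).round(1).tolist())
print([(np.round(b["location"],1).tolist(),round(b["conf"],2)) for b in boxes_of("wrist","tank")])
cv2.imwrite("pics/w14c.png",cv2.resize(cv2.cvtColor(im,4)[:220,170:390],(660,600),interpolation=2))
E
```

```text
[0.52815693 0.03390303 0.13095706] [1.79946028e+02 2.95765589e-02 7.71789736e+00] 0.05048331426439083 5.288616314142018 20.35
-0.005743440974433172 -0.011863629810983286
tank pred [[276.1, 16.4], [289.3, 40.5]]
[]
```

View pics/w14c.png

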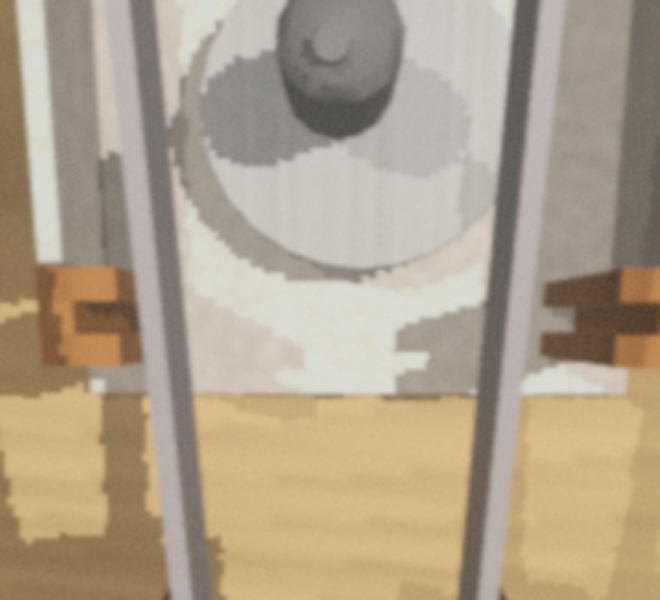

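The hatch at (280,16) lies on the tongs' centre plane (col ~281) and at the predicted row; arms clear both posts. Descend.

>>> apply_moves([
  [-0.006,-0.003,0.1,0,0,0,0.58],
  [-0.006,-0.003,0.2,0,0,0,0.58],
  [-0.006,-0.003,0.3,0,0,0,0.58],
  [-0.006,-0.003,0.4,0,0,0,0.58],
  [-0.006,-0.003,0.5,0,0,0,0.58],
  [-0.006,-0.003,0.57,0,0,0,0.58],
  [-0.006,-0.003,0.595,0,0,0,0.58],
  [-0.006,-0.003,0.595,0,0,0,0.58],
  [-0.006,-0.003,0.595,0,0,0,0.58],
])

```text
time_s: 21.35
tool_pos: [0.5275, 0.0369, 0.013]
tool_rot: [180.0, -0.1, 7.9]
force: [0.5, 0.0, -1.1]
grip_width: 0.0507
grasp_force: 5.3
```

```bash
python3 - <<'E'
from h import *
o=env.get_obs(); print(o["tool_pos"],o["tool_rot"],o["force"],o["grip_width"],o["grasp_force"],o["time_s"])
s=viewer.read_camera("scene"); cs=cal("scene"); g=proj(cs,[.655,.05,.055])[0].astype(int); cv2.imwrite("pics/s15.png",cv2.cvtColor(s,4))
cv2.imwrite("pics/s15c.png",cv2.resize(cv2.cvtColor(s,4)[g[1]-45:g[1]+45,g[0]-60:g[0]+60],None,fx=6,fy=6,interpolation=2))
E
```

```text
[0.52746972 0.03689614 0.01299003] [ 1.79985916e+02 -7.12966550e-02  7.90002040e+00] [ 0.51857161  0.00910601 -1.14839917] 0.05072995866019541 5.288155142716278 21.35
```

>>> apply_moves([
  [0,0.008,0,0,0,0,0.58],
  [0,0.008,0,0,0,0,0.55],
  [0,0.008,0,0,0,0,0.53],
  [0,0.008,0,0,0,0,0.51],
  [0,0.008,0,0,0,0,0.49],
  [0,0.008,0,0,0,0,0.47],
  [0,0.008,0,0,0,0,0.45],
  [0,0.008,0,0,0,0,0.43],
  [0,0.008,0,0,0,0,0.4],
  [0,0.008,0,0,0,0,0.35],
  [0,0.008,0,0,0,0,0.3],
  [0,0.008,0,0,0,0,0.3],
  [0,0.008,0,0,0,0,0.3],
], grip_force=30)

```text
time_s: 22.7
tool_pos: [0.5269, 0.0353, 0.0122]
tool_rot: [180.0, -0.0, 7.9]
force: [0.8, -0.5, -0.1]
grip_width: 0.0394
grasp_force: 30.0
```

>>> apply_moves([
  [0,0,-0.03,0,0,0,0.3],
  [0,0,-0.08,0,0,0,0.3],
  [0,0,-0.15,0,0,0,0.3],
  [0,0,-0.22,0,0,0,0.3],
  [0,0,-0.3,0,0,0,0.3],
  [0,0,-0.38,0,0,0,0.3],
  [0,0,-0.44,0,0,0,0.3],
  [0,0,-0.46,0,0,0,0.3],
  [0,0,-0.46,0,0,0,0.3],
  [0,0,-0.46,0,0,0,0.3],
  [0,0,-0.46,0,0,0,0.3],
])

```text
time_s: 23.8
tool_pos: [0.5263, 0.0353, 0.1034]
tool_rot: [-180.0, 0.1, 7.9]
force: [0.2, 0.3, -1.8]
grip_width: 0.0396
grasp_force: 30.0
```

```bash
python3 - <<'E'
from h import *
o=env.get_obs(); print(o["tool_pos"],o["tool_rot"],o["force"],o["grip_width"],o["grasp_force"],o["time_s"])
s=viewer.read_camera("scene"); cs=cal("scene"); cv2.imwrite("pics/s16.png",cv2.cvtColor(s,4))
print("pred mid lifted",proj(cs,[.666,.054,.055+.092]),"if left",proj(cs,[.666,.054,.055]))
for cam in ["scene","top"]:
    viewer.read_camera(cam); c=cal(cam)
    print(cam,"pred",proj(c,[[.666,.054,.147],[.666,.054,.055]]).round(0).tolist())
    for m in masks_of(cam,"tank"):
        ys,xs=np.nonzero(m["pixels"]);print(m["conf"],m["location"],xs.min(),xs.max(),ys.min(),ys.max())
    for t in ["panel","jaw_left"]: print(t,[(np.round(b["location"]).tolist(),round(b["conf"],2)) for b in boxes_of(cam,t)])
c=cal("scene"); print("panel pred in rack",proj(c,[[.4488,.2933,.07]]).round(), proj(cal("top"),[[.4488,.2933,.07]]).round())
E
```

```text
[0.52625339 0.03526019 0.10343607] [-1.79981640e+02  8.53446430e-02  7.91144682e+00] [ 0.19559692  0.29725133 -1.79389734] 0.03964708717297329 29.9997154972516 23.8
pred mid lifted [[351.02714637 206.41607852]] if left [[347.06252921 233.06835953]]
scene pred [[351.0, 206.0], [347.0, 233.0]]
0.47 [350.6, 201.3] 345 358 196 217
panel [([271.0, 137.0], 0.94), ([314.0, 278.0], 0.7), ([320.0, 169.0], 0.55)]
jaw_left [([264.0, 356.0], 0.65)]
top pred [[260.0, 166.0], [261.0, 172.0]]
0.44 [259.7, 166.7] 256 263 160 169
panel [([182.0, 301.0], 0.67), ([198.0, 231.0], 0.61), ([310.0, 171.0], 0.43)]
jaw_left [([193.0, 228.0], 0.49)]
panel pred in rack [[322. 167.]] [[197. 229.]]
```

```bash
python3 -c "
from h import *
print(env.sign_off())"
```

```text
the job is handed in; nothing more can be done
None
```

Job handed in at about 24 s on the robot's clock, with no verdict returned: the panel is down and released in the rack's slot, and the tongs hold the tank with its underside about 9 cm above the stand. I viewed 12 pictures, over the limit of 10.

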